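# Hang the lift-off door on its two pins and shut it

## Robot

A 6-joint arm with a two-finger parallel gripper is mounted at the origin on a cart in front of the work surface, level with it; the furniture and walls round the work are solid. World frame = base frame: x ahead of the robot, y to its left, z up, the work surface at z = 0. Lengths are in mm, angles in rad, forces in N, time in s.
With the tool pointing down it reaches from about 275 to 750 mm from the base axis. Payload 10.2 kg.
Tool frame: the origin (TCP) lies at the very end of the fingers, on their centre line; the grasp point (between the pads) lies 19 mm behind it; z points along the fingers, y is the line along which they close (so a half turn about z gives the same grasp; the last joint's range is limited). The gripper opens to 85 mm and grips with 20 to 120 N. Pads are 22 mm wide; open, the fingers measure 114 mm over their backs; the gripper's body (76 mm by 85 mm) begins 54 mm behind the grasp point. The pads swing forward as they close: fully open they stand 13 mm farther back than shut.
Start: joints at [0.887, 0.313, 1.498, -0, 1.331, -0.223], TCP at [233.462, 470.241, 231.294] pointing down, gripper open.
Joint ranges: [-2.94, 2.94], [-0.97, 2.17], [0.19, 2.56], [-1.23, 4.37], [0.02, 3.11], [-2.88, 2.88]. Speed limits (rad/s): [2.39, 2.39, 3.01, 3.14, 3.14, 3.14].

## Interface

Orientations are given as a unit quaternion [w, x, y, z].
In Python, from rig import ctrl gives the robot as it stands.
- The arm moves only by the shell command python3 -m inch 'ROWS' [OPENING] [FORCE]. ROWS is text: rows parted by semicolons, each of 6 numbers parted by spaces: the shift along the tool's x, y, z in mm, then the turn, a rotation vector about the tool's x, y, z in units of 6 degrees (1.0 is 6 degrees). A call has exactly 10 rows; each row shifts and turns the commanded pose from where the row before left it, along the tool's axes as they then stand; what a row does not reach is not made up. A row lasts 1/12 s, in which the tool goes at most 41.7 mm and 7.16 degrees, less where a joint would pass 70% of its speed; a pose out of reach is approached as far as the arm can. A call with a gripper value outside its range is refused whole. OPENING is the opening, from 0 (shut) to 1 (fully open), set as the call begins (- or left out, the last holds). The fingers move at their own pace and stop on an object; FORCE is the grip in N (left out, the last holds). Time passes only in rows, so rows that do not move let the fingers close, or fill a call up. It gives the time, the measured TCP pose, the force, the opening and the grip force at its end, in the units of the state.
- ctrl.sense(): the state, without advancing time (a new reading comes with each control period).
- ctrl.capture(name): name is "side" or "top"; returns a dict with "image" (384x512x3 uint8, red, green, blue), "intrinsics" (3x3 intrinsics, pixels), "rvec" (rotation vector, rad) and "tvec" (3), from world to camera coordinates, as OpenCV has them. Camera axes: x right, y down, z forward; pixel columns grow to the right and rows downward; lengths in mm; the calibration is good to about 2 mm. A picture is of the moment at which its call begins. There is no depth.
- ctrl.finish_job(): hands the job in; it is judged then, once.
The state is a dict: "time_s": time; "joints": joint angles; "dq": joint speeds; "tau": joint torques, N m; "eef_pos": TCP position; "ee_rot": TCP orientation; "force": force on the tool from outside, world axes, zero at the start; "wrist_torque": the same for the moment, N m; "grip_width": opening from 0.0 (shut) to 1.0 (fully open); "grip_force": force on a finger pad.
Only numpy, scipy, OpenCV 4.12 (cv2) and the standard library are available. Lean on these libraries where they do the work, as an engineer would, in place of code of your own. Each camera call takes 0.05 s, during which the arm holds its last target. There are 200 camera calls.

## Task

Take the loose door out of its slotted rest and hang it on the control box: hold it standing well open and lower it gently so that both knuckles drop over both hinge pins at once and sit fully home. Then swing it shut against the front of the box without forcing anything, and leave the other things on the desk where they are.

Things in the scene. Friction and masses are not known exactly. Their poses are not given: they have to be found in the camera images.
- box: Fixed grey control box, 90 (x) x 170 (y) x 115 mm high, open at its front (its own -x). Origin: centre of its underside. A springy rubber seal round the opening reaches to x = -52 mm (gives up to 5 mm, 1.5 N/mm); the shut door's back lies against it. At the left of the front a steel hinge strip carries two upright pins in one vertical line; solid and rigid.
- slot_end (a point): Inner end of the hinge strip's slots, on the box (x -57, y +51, z +35 mm; box axes), at the height of the lower shoulder's top. The strip is screwed on through the slots, so the TRUE pin line stands anywhere from 4 to 24 mm from this point along box +y (its x is exact), which is not reported: look or feel for it.
- upper_end (a point): 57 mm above slot_end, at the height of the upper shoulder's top; both pins stand in one vertical line, 4 to 24 mm along +y from here. On each of the two shoulders (discs 14 mm across, 6 mm thick, 8 mm wide arm back to the box) stands a pin, 7 mm across, 13 mm high with a blunt bevelled tip. Behind them a flat leaf, 20 mm wide, has its face 9 mm behind the pin line.
- lug (a point): Centre of the underside of a small steel lug on the box, 24 mm wide (along y) and 5 mm thick, 118 mm above the desk, reaching forward over the top edge of the shut door: the door cannot be lowered on while shut, only standing open. Box axes.
- door_centre (a point): Centre of the loose grey door's panel: 10 (its x) x 132 (y) x 100 mm (z), 0.18 to 0.35 kg. Its -x is the outside. It starts upright in the rest. Shut, its axes are parallel to the box's, the panel running from the pins towards box -y; it opens clockwise seen from above: at 90 degrees the panel runs from the pins along box -x. Hung home, this point is 65 mm above the desk.
- door_knuckle (a point): On the line of the two knuckles, at the lower one's underside: 75 mm along door +y and 30 mm below door_centre; door axes. Hung home it is on the pin line, 35 mm above the desk. The knuckles are tubes 14 mm high, 14 mm outside, bore 9 mm, the upper one 57 mm above the lower. Raised 15 to 35 mm above home both pass over their pins; higher, the lower one meets the upper shoulder.
- door_knob (a point): Centre of the face of a knob, 16 mm across, standing 16 mm out of the door's outside near its free edge: 47 mm along door -y and 5 mm below door_centre.
- rest: Fixed wooden rest, 64 (x) x 165 (y) x 24 mm, with a slot 12 mm wide and 16 mm deep along its y in which the door stands upright. Origin: centre of its underside
- tin: Bystander: small open tin of screws, 50 x 72 x 22 mm; origin at its underside
- driver: Bystander: screwdriver lying on the desk, 167 mm long; origin at its underside
- tape: Bystander: roll of tape, 66 mm across, 18 mm high; origin at its underside
- keys: Bystander: set of hex keys in a holder, 36 x 96 x 19 mm; origin at its underside

How it is judged (in metres and radians):
On the way:
1. the door hangs fully home on both pins, upright and standing open by more than 35 degrees (y of door_knuckle in the frame of box between 0.0515 and 0.0785 m and x of door_knuckle in the frame of box between -0.06 and -0.054 m and height (world z) of door_knuckle between 0.032 and 0.038 m and angle between door_centre's own z axis and vertical below 0.07 rad and angle between the x axis of door_centre and the x axis of box, either way round above 0.61 rad), for 0.2 s.
At the end, for the whole second after the job is handed in: The door hangs on both pins, fully home (knuckles within 3 mm of the shoulders in height), upright within 4 degrees, shut against the seal of the box (parallel to its front within 4 degrees), released and at rest (y of door_knuckle in the frame of box between 0.0515 and 0.0785 m and x of door_knuckle in the frame of box between -0.06 and -0.054 m and height (world z) of door_knuckle between 0.032 and 0.038 m and angle between door_centre's own z axis and vertical below 0.07 rad and angle between the x axis of door_centre and the x axis of box, either way round below 0.07 rad and y of door_centre in the frame of slot_end below -0.05 m and linear speed of door below 0.02 m/s); the robot touches nothing.
It fails at once if the door is pressed against the box, its pins or its seal with more than 25 N (contact force between door and box above 25 N).
It fails at once if the robot pushes on the box or its pins with more than 15 N (contact force between any of the arm, the fingers and box above 15 N).
It fails at once if a bystander (tin, screwdriver, tape or hex keys) is moved by more than 30 mm (distance of any of tin, driver, tape, keys from where it was at the start of the episode above 0.03 m).
It also fails if it takes over 61 s, if anything falls off the work surface, if the arm or the gripper's body presses on something with over 40 N, if the wrist force passes 120 N, or if a joint passes its speed limit or range.

## Working session

There is one attempt and no reset: what is moved stays moved. The work goes in short steps, Python scripts to look and compute and a shell command to move; the robot and the scene stay as the last step left them, time stands still between calls to the robot, and variables do not carry over. Pictures are saved under pics/ and viewed, at most 11 in all, crops included, and the job is handed in when it is done.

```bash
mkdir -p pics; ls
cat > h.py <<'E'
import numpy as np,cv2
from rig import ctrl
def snap(n,f):
    c=ctrl.capture(n); cv2.imwrite('pics/'+f+'.png',c['image'][:,:,::-1]); np.savez('pics/'+f+'.npz',K=c['intrinsics'],r=c['rvec'],t=c['tvec']); return c
def proj(f,P):
    d=np.load('pics/'+f+'.npz'); return cv2.projectPoints(np.float64(P).reshape(-1,3),d['r'],d['t'],np.float64(d['K']),None)[0].reshape(-1,2)
def ray(f,uv,z):
    d=np.load('pics/'+f+'.npz'); R=cv2.Rodrigues(d['r'])[0]; C=-R.T@d['t'].ravel()
    v=R.T@np.linalg.inv(d['K'])@np.array([uv[0],uv[1],1.]); return C+v*(z-C[2])/v[2]
E
python3 - <<'E'
from h import *
a=snap('top','t0');b=snap('side','s0')
for n in('t0','s0'):
    im=cv2.imread(f'pics/{n}.png');cv2.imwrite(f'pics/{n}b.png',cv2.resize(im,(800,600),interpolation=cv2.INTER_CUBIC))
    d=np.load(f'pics/{n}.npz');R=cv2.Rodrigues(d['r'])[0];print(n,-R.T@d['t'].ravel(),R[2],d['K'].ravel())
print(ctrl.sense())
E
```

```text
pics
t0 [ 401.74289758   14.35712085 1117.58349547] [ 1.60240313e-01  1.03098498e-05 -9.87078032e-01] [390.08067596   0.         253.57593021   0.         390.08067596
 197.07706618   0.           0.           1.        ]
s0 [ 311.50486567 -835.65627658  772.76347325] [ 0.23181064  0.76261443 -0.60388994] [415.8514224    0.         256.96072453   0.         415.8514224
 185.0160836    0.           0.           1.        ]
{'time_s': 0.1, 'joints': array([ 8.86600068e-01,  3.13387761e-01,  1.49830954e+00,  3.14653714e-05,
        1.33099382e+00, -2.23404942e-01]), 'dq': array([ 9.90053114e-05, -8.29128370e-04, -2.10526548e-03, -8.16700002e-04,
       -6.16891117e-04, -1.51467744e-03]), 'tau': array([ 1.70106414e-03, -4.12899506e+01, -2.60141730e+01, -1.83270299e-04,
        2.98348081e-03, -7.00015789e-05]), 'eef_pos': array([233.31667335, 470.07529042, 230.81493044]), 'ee_rot': array([-2.54509674e-04,  2.28366356e-01,  9.73575115e-01, -4.86946066e-04]), 'force': array([ 0.14889476, -0.99394941, -0.47304172]), 'wrist_torque': array([ 0.00769397,  0.02038033, -0.04406454]), 'grip_force': 0.0, 'grip_width': 0.9967285894453151}
```

View pics/t0b.png

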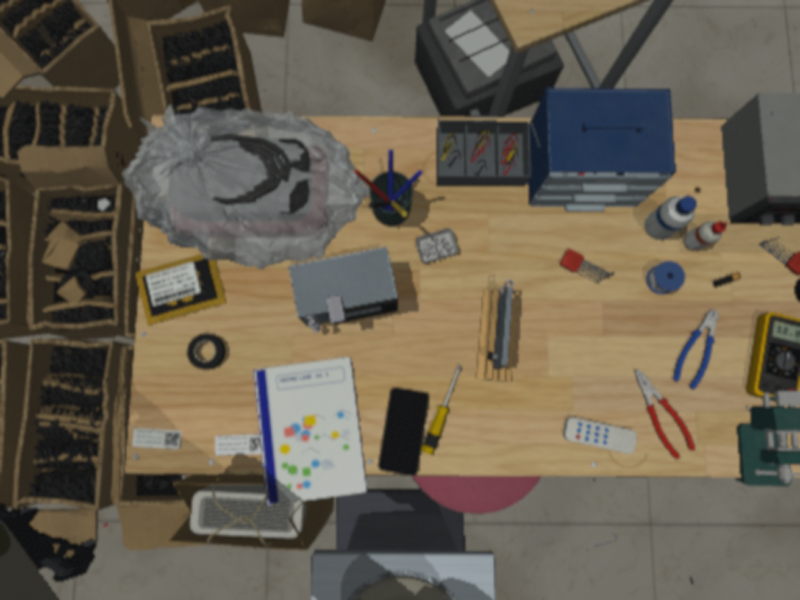

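View pics/s0b.png

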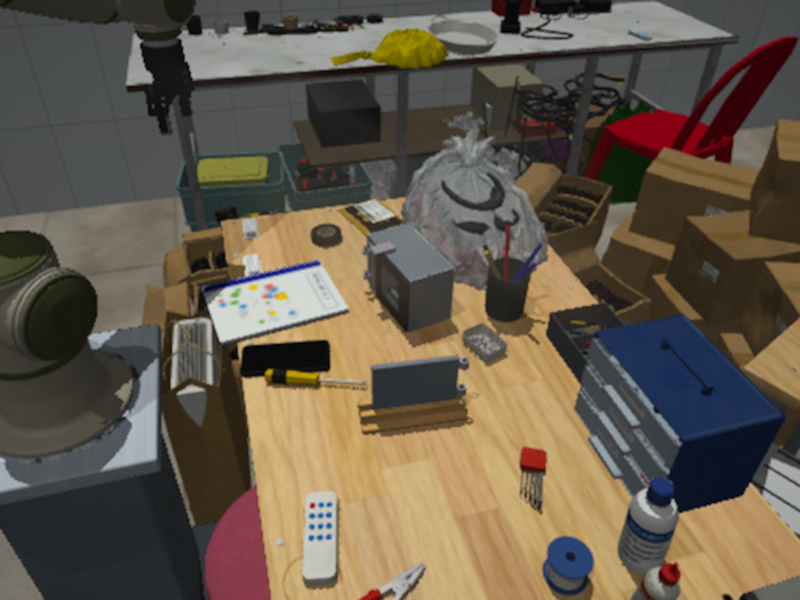

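The top view shows the box at about (345,285), its front facing the robot, and the door in its rest at about (500,330), with the knuckles at the far end. Next I'll enlarge those two areas.

Run:
```python
from h import *
t=cv2.imread('pics/t0.png');s=cv2.imread('pics/s0.png')
r=lambda i,x,y,w,h,k:cv2.resize(i[y:y+h,x:x+w],None,fx=k,fy=k,interpolation=cv2.INTER_CUBIC)
a=r(t,180,150,80,65,5);b=r(t,300,170,50,80,5);c=r(s,225,135,80,80,5);d=r(s,220,215,90,65,5)
# layout 800x600
o=np.zeros((600,800,3),np.uint8)
k=r(t,180,150,80,60,5);o[:300,:400]=k
o[:300,400:800]=r(t,290,175,80,60,5)
o[300:,:400]=r(s,230,145,80,60,5)
o[300:,400:]=r(s,225,220,80,60,5)
cv2.imwrite('pics/z0.png',o)
```

```text
(no output)
```

View pics/z0.png

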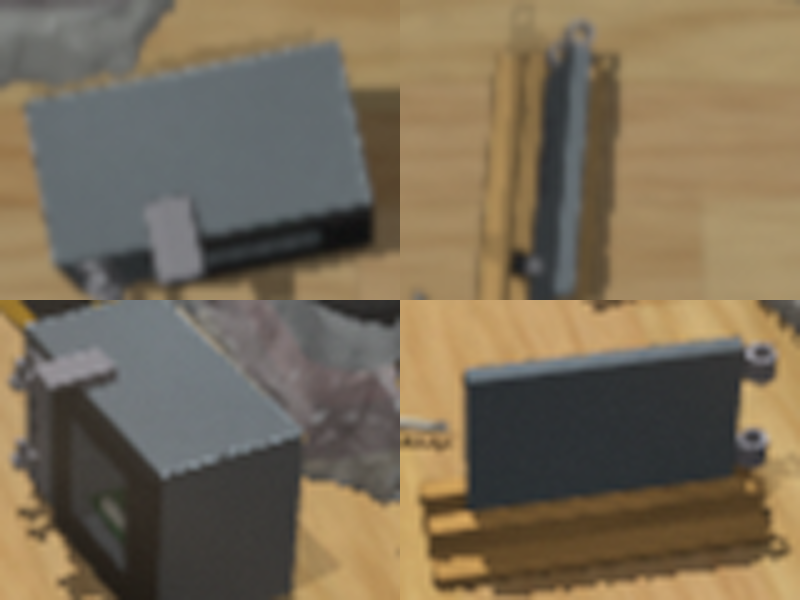

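The crops show the corners clearly: box top corners in both views, lug, upper knuckle and upper pin. I'll fit both poses from these.

```bash
cat > fit.py <<'E'
from h import *
from scipy.optimize import least_squares
from scipy.spatial.transform import Rotation as Ro
def W(p,q): c,s=np.cos(p[2]),np.sin(p[2]); q=np.array(q,float); return np.c_[p[0]+c*q[:,0]-s*q[:,1],p[1]+s*q[:,0]+c*q[:,1],q[:,2]]
def tc(u):u=np.array(u,float);return u/5
C=[[45,85,115],[45,-85,115],[-45,-85,115],[-45,85,115]]
bt=tc([[28,103],[338,42],[370,208],[55,262]])+[180,150]
bs=tc([[172,3],[298,138],[162,178],[30,25]])+[230,145]
pt=tc([[95,270]])+[180,150];ps=tc([[17,75]])+[230,145]
def fb(p):
    pin=[[-57,51+p[3],105]]
    return np.r_[proj('t0',W(p,C))-bt,proj('s0',W(p,C))-bs,proj('t0',W(p,pin))-pt,proj('s0',W(p,pin))-ps].ravel()
r=least_squares(fb,[450,100,0.2,14],loss='soft_l1');print('box',r.x,np.round(fb(r.x).reshape(-1,2),1).tolist())
# door frame, z abs in the rest; knuckle axis (0,75)
dt=tc([[180,32],[165,290]])+[290,175]; Dt=[[0,75,99],[0,-66,108]]
ds=tc([[68,76],[340,40],[362,52]])+[225,220]; Ds=[[5,-66,108],[5,66,108],[0,75,99]]
def fd(p): return np.r_[proj('t0',W(p,Dt))-dt,proj('s0',W(p,Ds))-ds].ravel()
q=least_squares(fd,[400,-140,-1.57],loss='soft_l1');print('door',q.x,np.round(fd(q.x).reshape(-1,2),1).tolist())
if __name__=='__main__':
    print('pin',W(r.x,[[-57,51+r.x[3],35]]),'knuckle',W(q.x,[[0,75,28]]))
    print('slot',W(r.x,[[-57,55,35],[-57,75,35]]))
E
python3 fit.py
```

```text
box [6.09340154e+02 1.02295266e+02 1.78070976e-01 1.39983123e+01] [[-0.0, -1.6], [1.6, -0.2], [1.0, -0.4], [-0.4, -0.2], [-2.2, -2.8], [0.9, -0.4], [-1.3, 0.0], [-1.0, -0.4], [0.4, 2.0], [0.7, -3.3]]
door [ 537.56052338 -170.43474069   -1.66579338] [[-0.3, -0.6], [-0.5, 0.3], [-0.6, 0.7], [1.2, 1.1], [-0.3, -0.4]]
pin [[541.72824204 156.16928527  35.        ]] knuckle [[ 612.22236128 -177.5488086    28.        ]]
slot [[543.49925693 146.32907414  35.        ]
 [539.95662925 166.01281843  35.        ]]
```

```bash
cat > go.py <<'E'
import sys
from h import *
from scipy.spatial.transform import Rotation as Ro
# usage: x y z yaw(deg, of tool y)  -> tool-frame shift (translate first, then turn)
def go(x,y,z,yaw):
    s=ctrl.sense();R=Ro.from_quat(np.roll(s['ee_rot'],-1))
    a=np.radians(yaw);T=np.c_[[np.sin(a),-np.cos(a),0],[np.cos(a),np.sin(a),0],[0,0,-1]]
    T[:,0]=np.cross(T[:,1],T[:,2])
    D=R.inv()*Ro.from_matrix(T);v=np.array([x,y,z])-s['eef_pos']
    print('shift before turn',R.inv().apply(v).round(1),'after turn',(T.T@v).round(1),'turn6',(D.as_rotvec(degrees=True)/6).round(2),'F',s['force'].round(1),'M',s['wrist_torque'].round(2),'t',s['time_s'],'pos',s['eef_pos'].round(1),'grip',s['grip_width'].round(3),s['grip_force'])
if __name__=='__main__': go(*map(float,sys.argv[1:]))
E
python3 go.py 537.6 -170.4 180 84.6
```

```text
Traceback (most recent call last):
  File "go.py", line 11, in <module>
    if __name__=='__main__': go(*map(float,sys.argv[1:]))
                             ~~^^^^^^^^^^^^^^^^^^^^^^^^^^
  File "go.py", line 10, in go
    print('shift before turn',R.inv().apply(v).round(1),'after turn',(T.T@v).round(1),'turn6',(D.as_rotvec(degrees=True)/6).round(2),'F',s['force'].round(1),'M',s['wrist_torque'].round(2),'t',s['time_s'],'pos',s['eef_pos'].round(1),'grip',s['grip_width'].round(3),s['grip_force'])
                                                                                                                                                                                                                                               ^^^^^^^^^^^^^^^^^^^^^
AttributeError: 'float' object has no attribute 'round'
```

```bash
sed -i "s/s\['grip_width'\].round(3)/round(float(s['grip_width']),3)/" go.py
python3 go.py 537.6 -170.4 180 84.6
```

```text
shift before turn [-557.4 -438.3   51.1] after turn [-363.2 -609.    50.8] turn6 [-0.01 -0.   -3.5 ] F [ 0.1 -1.  -0.5] M [ 0.01  0.02 -0.04] t 0.1 pos [233.3 470.1 230.8] grip 0.997 0.0
```

```bash
R='-28 -22 0 0 0 0'; python3 -m inch '-28 -22 0 0 0 0;-28 -22 0 0 0 0;-28 -22 0 0 0 0;-28 -22 0 0 0 0;-28 -22 0 0 0 0;-28 -22 0 0 0 0;-28 -22 0 0 0 0;-28 -22 0 0 0 0;-28 -22 0 0 0 0;-28 -22 0 0 0 0'
python3 go.py 537.6 -170.4 180 84.6
```

```text
time_s: 0.93
eef_pos: [386.7, 147.0, 231.2]
ee_rot: [-0.0, 0.228, 0.974, -0.0]
force: [0.7, 0.5, 0.9]
grip_width: 0.997
grip_force: 0.0
shift before turn [-276.3 -217.2   51.2] after turn [-180.1 -301.8   51.2] turn6 [-0.  -0.  -3.5] F [0.7 0.5 0.9] M [ 0.09 -0.07 -0.  ] t 0.9333 pos [386.7 147.  231.2] grip 0.997 0.0
```

```bash
python3 -m inch '-28 -22 5 0 0 0;-28 -22 5 0 0 0;-28 -22 5 0 0 0;-28 -22 5 0 0 0;-28 -22 5 0 0 0;-28 -22 5 0 0 0;-28 -22 5 0 0 0;-28 -22 5 0 0 0;-28 -22 5 0 0 0;-25 -20 5 0 0 0'
python3 -m inch '0 0 0 0 0 -0.9;0 0 0 0 0 -0.9;0 0 0 0 0 -0.9;0 0 0 0 0 -0.8;0 0 0 0 0 0;0 0 0 0 0 0;0 0 0 0 0 0;0 0 0 0 0 0;0 0 0 0 0 0;0 0 0 0 0 0' 0.5
python3 - <<'E'
from h import *
from go import go
go(537.6,-170.4,70,84.6)
t=snap('top','t1')['image'];s=snap('side','s1')['image']
r=lambda i,x,y:cv2.resize(i[y:y+120,x:x+80],(400,600),interpolation=cv2.INTER_CUBIC)
cv2.imwrite('pics/z1.png',np.hstack([r(t,290,150),r(s,235,160)])[:,:,::-1])
E
```

```text
time_s: 1.77
eef_pos: [538.0, -171.8, 180.6]
ee_rot: [-0.0, 0.229, 0.974, 0.0]
force: [1.2, 1.0, -0.4]
grip_width: 1.002
grip_force: 0.0
time_s: 2.6
eef_pos: [537.6, -169.7, 181.3]
ee_rot: [0.0, 0.047, 0.999, -0.0]
force: [0.7, 0.4, 0.1]
grip_width: 0.501
grip_force: 0.0
shift before turn [-1.000e-01 -7.000e-01  1.113e+02] after turn [-1.000e-01 -7.000e-01  1.113e+02] turn6 [-0.    0.   -0.01] F [0.7 0.4 0.1] M [-0.01  0.01  0.01] t 2.6 pos [ 537.6 -169.7  181.3] grip 0.501 0.0
```

View pics/z1.png

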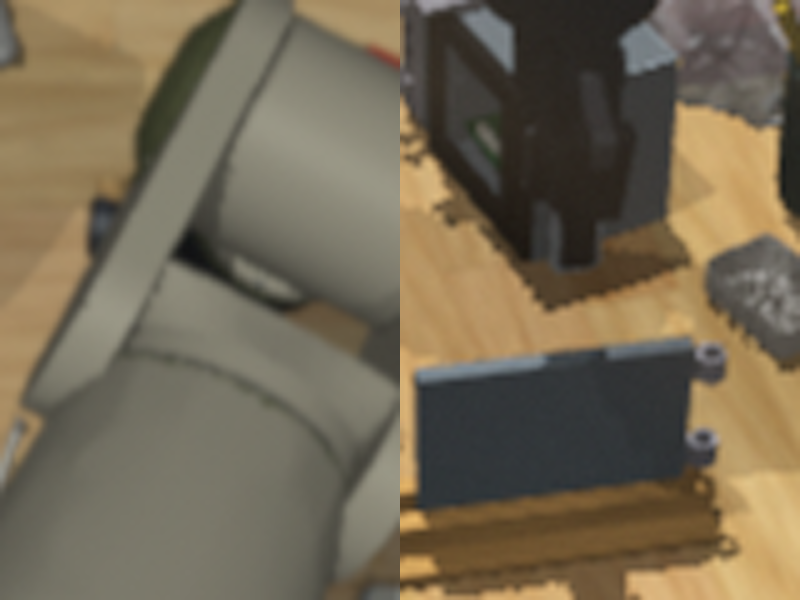

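The side view shows the gripper over the middle of the door's top edge; the top view is blocked by the arm. I'll descend and grip.

```bash
python3 -m inch '0 0 14 0 0 0;0 0 14 0 0 0;0 0 14 0 0 0;0 0 14 0 0 0;0 0 14 0 0 0;0 0 14 0 0 0;0 0 14 0 0 0;0 0 13 0 0 0;0 0 0 0 0 0;0 0 0 0 0 0'
python3 -m inch '0 0 0 0 0 0;0 0 0 0 0 0;0 0 0 0 0 0;0 0 0 0 0 0;0 0 0 0 0 0;0 0 0 0 0 0;0 0 0 0 0 0;0 0 0 0 0 0;0 0 0 0 0 0;0 0 0 0 0 0' 0 60
python3 go.py 537.6 -170.4 70 84.6
```

```text
time_s: 3.53
eef_pos: [537.5, -169.7, 70.2]
ee_rot: [-0.0, 0.047, 0.999, 0.0]
force: [-0.0, -0.5, 0.2]
grip_width: 0.503
grip_force: 0.0
time_s: 4.37
eef_pos: [538.1, -170.1, 71.2]
ee_rot: [0.001, 0.047, 0.999, -0.001]
force: [-1.3, -0.3, 6.9]
grip_width: 0.11
grip_force: 59.6
shift before turn [ 0.4 -0.3  1.2] after turn [ 0.4 -0.3  1.2] turn6 [-0.01  0.02  0.  ] F [-1.3 -0.3  6.9] M [-0.17  0.13 -0.01] t 4.3667 pos [ 538.1 -170.1   71.2] grip 0.11 59.576382637023926
```

```bash
python3 -m inch '0 0 -3 0 0 0;0 0 -6 0 0 0;0 0 -8 0 0 0;0 0 -8 0 0 0;0 0 -8 0 0 0;0 0 -8 0 0 0;0 0 -8 0 0 0;0 0 -8 0 0 0;0 0 -6 0 0 0;0 0 -3 0 0 0'
python3 go.py 428.6 135.8 105 100.2
```

```text
time_s: 5.2
eef_pos: [537.9, -169.8, 137.4]
ee_rot: [0.001, 0.047, 0.999, -0.0]
force: [0.2, -0.8, -3.3]
grip_width: 0.11
grip_force: 58.9
shift before turn [137.6 294.   32.1] after turn [ 53.4 320.1  32.4] turn6 [-0.01  0.01 -2.6 ] F [ 0.2 -0.8 -3.3] M [0.   0.01 0.02] t 5.2 pos [ 537.9 -169.8  137.4] grip 0.11 58.88550102710724
```

```bash
python3 -m inch '6 10 0 0 0 0;13 21 0 0 0 0;15 23 0 0 0 0;15 23 0 0 0 0;15 23 0 0 0 0;15 23 0 0 0 0;15 23 0 0 0 0;15 23 0 0 0 0;15 23 0 0 0 0;14 23 0 0 0 0'
python3 -m inch '0 23 0 0 0 0;0 23 0 0 0 0;0 20 0 0 0 0;0 13 0 0 0 0;0 0 0 0 0 -0.6;0 0 0 0 0 -0.6;0 0 0 0 0 -0.6;0 0 0 0 0 -0.5;0 0 0 0 0 -0.3;0 0 0 0 0 0'
python3 -m inch '0 0 3 0 0 0;0 0 5 0 0 0;0 0 6 0 0 0;0 0 6 0 0 0;0 0 6 0 0 0;0 0 4 0 0 0;0 0 2 0 0 0;0 0 0 0 0 0;0 0 0 0 0 0;0 0 0 0 0 0'
python3 - <<'E'
from h import *
from go import go
go(428.6,135.8,105,100.2)
t=snap('top','t2')['image'];s=snap('side','s2')['image']
r=lambda i,x,y:cv2.resize(i[y:y+120,x:x+80],(400,600),interpolation=cv2.INTER_CUBIC)
cv2.imwrite('pics/z2.png',np.hstack([r(t,180,150),r(s,200,130)])[:,:,::-1])
E
```

```text
time_s: 6.03
eef_pos: [419.5, 58.4, 136.4]
ee_rot: [-0.0, 0.047, 0.999, 0.0]
force: [0.6, 0.6, -2.0]
grip_width: 0.11
grip_force: 58.8
time_s: 6.87
eef_pos: [427.8, 136.0, 136.3]
ee_rot: [-0.0, -0.089, 0.996, 0.0]
force: [0.1, 0.6, -2.5]
grip_width: 0.108
grip_force: 58.9
time_s: 7.7
eef_pos: [428.1, 135.9, 104.5]
ee_rot: [0.0, -0.089, 0.996, -0.0]
force: [0.3, 0.0, -2.9]
grip_width: 0.113
grip_force: 58.9
shift before turn [-0.5 -0.2 -0.5] after turn [-0.5 -0.2 -0.5] turn6 [-0.  0. -0.] F [ 0.3  0.  -2.9] M [0.03 0.03 0.  ] t 7.7 pos [428.1 135.9 104.5] grip 0.113 58.94548952579498
```

View pics/z2.png

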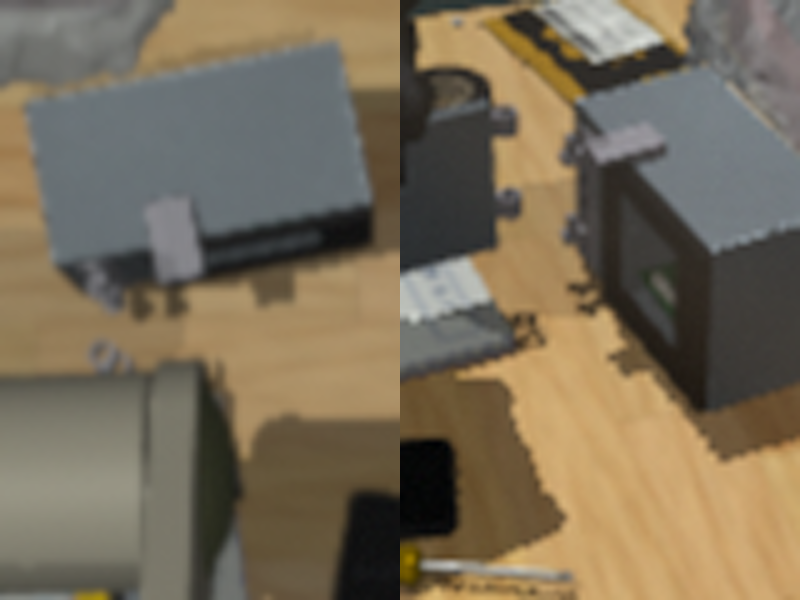

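Both views show what matters. In the top view the knuckle ring is near (201.6,221) and the pins near (200.6,208). In the side view the knuckles are near (221.4,154) and (221.4,171), the pins near (234.5,160) and (235,176). I'll zoom in on these for subpixel work.

Run:
```python
from h import *
t=cv2.imread('pics/t2.png');s=cv2.imread('pics/s2.png')
def r(i,x,y,w,h,k):
    o=cv2.convertScaleAbs(cv2.resize(i[y:y+h,x:x+w],None,fx=k,fy=k,interpolation=cv2.INTER_CUBIC),alpha=1.2,beta=15)
    for n in range(0,w,5): cv2.line(o,(n*k,0),(n*k,6),(0,0,255),1); cv2.putText(o,str(x+n),(n*k,16),0,.35,(0,0,255),1)
    for n in range(0,h,5): cv2.line(o,(0,n*k),(6,n*k),(0,0,255),1); cv2.putText(o,str(y+n),(8,n*k+4),0,.35,(0,0,255),1)
    return o
cv2.imwrite('pics/z3.png',np.hstack([r(t,188,196,20,30,20),r(s,215,148,25,35,16)[:560].copy() if 0 else cv2.copyMakeBorder(r(s,215,148,25,35,16),0,40,0,0,0)]))
```

```text
(no output)
```

View pics/z3.png

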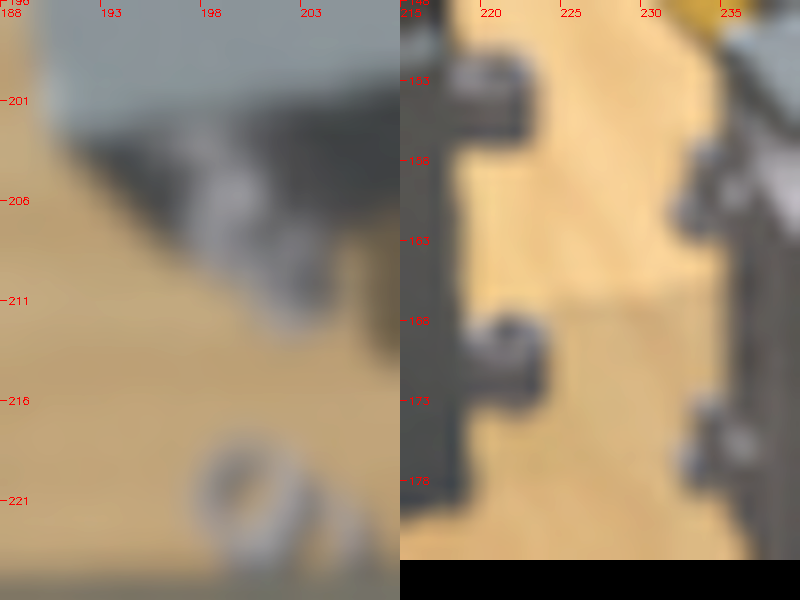

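```bash
cat > kp.py <<'E'
from h import *
from scipy.optimize import least_squares
th=np.linspace(0,2*np.pi,72)
def ext(f,x,y,z0,z1,o,r=7):
    P=np.vstack([np.c_[x+r*np.cos(th),y+r*np.sin(th),0*th+z] for z in(z0,z1)]);q=proj(f,P)
    return {'L':q[:,0].min(),'R':q[:,0].max(),'T':q[:,1].min(),'B':q[:,1].max()}[o]
def T(a): return 188+a/20-.5
def Tv(a): return 196+a/20-.5
def S(a): return 215+a/16-.5
def Sv(a): return 148+(a)/16-.5
U=35; 
zk=28+(104.5-71.2)
kn=[('t2',zk+57,zk+71,'L',T(195)),('t2',zk+57,zk+71,'R',T(305)),('t2',zk+57,zk+71,'T',Tv(435)),
('s2',zk+57,zk+71,'R',S(137)),('s2',zk,zk+14,'R',S(148)),('s2',zk+57,zk+71,'B',Sv(145)),('s2',zk,zk+14,'B',Sv(412))]
pn=[('t2',29,35,'R',T(335)),('t2',29,35,'B',Tv(343)),('t2',86,92,'L',T(190)),
('s2',86,92,'L',S(268)),('s2',29,35,'L',S(280)),('s2',86,92,'B',Sv(240)),('s2',29,35,'B',Sv(492))]
def fit(L,g):
    f=lambda p:[ext(a,p[0],p[1],z0,z1,o)-m for a,z0,z1,o,m in L]
    r=least_squares(f,g,loss='soft_l1',f_scale=.5);print(r.x.round(1),np.round(f(r.x),2));return r.x
k=fit(kn,[500,145]);p=fit(pn,[542,156])
d=p-k;c,s=np.cos(.178),np.sin(.178);print('need box x,y',c*d[0]+s*d[1],-s*d[0]+c*d[1])
E
python3 kp.py
```

```text
[501.5 151.3] [-0.61  0.12  0.22  0.18  0.15  0.51  0.08]
[541.  159.4] [ 0.18 -0.25 -0.78  0.08 -0.25  0.42  0.32]
need box x,y 40.31844236203736 0.9111753783342689
```

```bash
python3 -m inch '-3 0.2 0 0 0 0;-5 0.2 0 0 0 0;-6 0.2 0 0 0 0;-6 0.3 0 0 0 0;-6 0 0 0 0 0;-6 0 0 0 0 0;-4 0 0 0 0 0;-3 0 0 0 0 0;-1 0 0 0 0 0;0 0 0 0 0 0'
python3 -m inch '0 0 2 0 0 0;0 0 2 0 0 0;0 0 2 0 0 0;0 0 1.5 0 0 0;0 0 1 0 0 0;0 0 1 0 0 0;0 0 0.5 0 0 0;0 0 0 0 0 0;0 0 0 0 0 0;0 0 0 0 0 0'
python3 - <<'E'
from h import *
from go import go
go(428.1,135.9,105,100.2)
t=snap('top','t3')['image'][:,:,::-1];s=snap('side','s3')['image'][:,:,::-1]
def r(i,x,y,w,h,k):
    o=cv2.convertScaleAbs(cv2.resize(i[y:y+h,x:x+w],None,fx=k,fy=k,interpolation=cv2.INTER_CUBIC),alpha=1.2,beta=15)
    for n in range(0,w,5): cv2.line(o,(n*k,0),(n*k,6),(0,0,255),1); cv2.putText(o,str(x+n),(n*k,16),0,.35,(0,0,255),1)
    for n in range(0,h,5): cv2.line(o,(0,n*k),(6,n*k),(0,0,255),1); cv2.putText(o,str(y+n),(8,n*k+4),0,.35,(0,0,255),1)
    return o
cv2.imwrite('pics/z4.png',np.hstack([r(t,188,194,20,30,20),cv2.copyMakeBorder(r(s,222,148,25,35,16),0,40,0,0,0)]))
E
```

```text
time_s: 8.63
eef_pos: [467.2, 143.9, 104.2]
ee_rot: [-0.0, -0.089, 0.996, 0.0]
force: [0.1, -0.2, -3.0]
grip_width: 0.11
grip_force: 58.9
time_s: 9.47
eef_pos: [467.1, 143.9, 94.4]
ee_rot: [0.0, -0.089, 0.996, 0.0]
force: [0.2, -0.4, -3.3]
grip_width: 0.107
grip_force: 58.9
shift before turn [ 39.8  -1.  -10.6] after turn [ 39.8  -1.  -10.6] turn6 [-0.  0. -0.] F [ 0.2 -0.4 -3.3] M [-0.05  0.01  0.01] t 9.4667 pos [467.1 143.9  94.4] grip 0.107 58.94014120101929
```

View pics/z4.png

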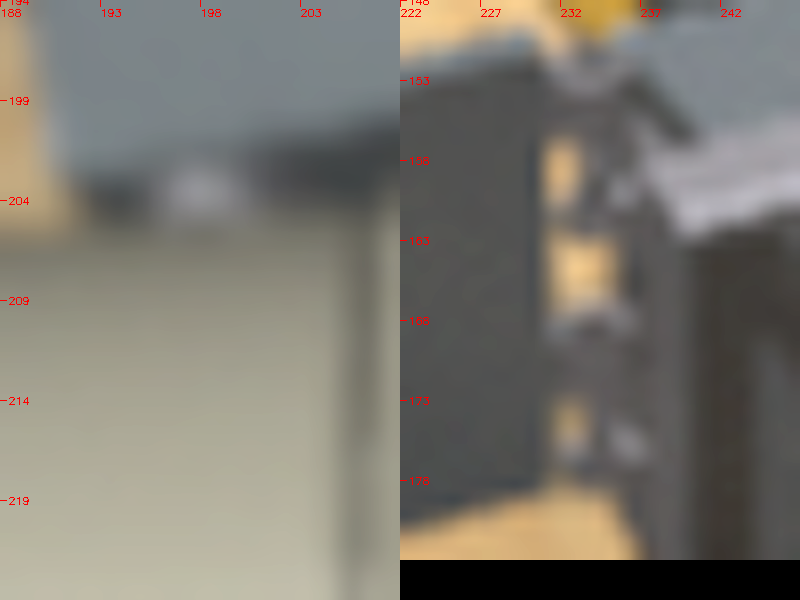

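The side view shows the knuckles stacked right over the pins laterally, at about (234,153) over (234.3,158). The top view is blocked. I'll feel downwards gently.

```bash
python3 -m inch '0 0 0.6 0 0 0;0 0 0.6 0 0 0;0 0 0.6 0 0 0;0 0 0.6 0 0 0;0 0 0.6 0 0 0;0 0 0.6 0 0 0;0 0 0.6 0 0 0;0 0 0.4 0 0 0;0 0 0 0 0 0;0 0 0 0 0 0'
python3 go.py 467.1 143.9 79 100.2
```

```text
time_s: 10.4
eef_pos: [467.1, 143.9, 89.7]
ee_rot: [-0.0, -0.089, 0.996, -0.0]
force: [0.4, -0.1, -3.0]
grip_width: 0.111
grip_force: 58.9
shift before turn [-0.  -0.  10.7] after turn [-0.  -0.  10.7] turn6 [-0. -0. -0.] F [ 0.4 -0.1 -3. ] M [ 0.01  0.06 -0.03] t 10.4 pos [467.1 143.9  89.7] grip 0.111 58.940332531929016
```

```bash
python3 -m inch '0 0 0.5 0 0 0;0 0 0.5 0 0 0;0 0 0.5 0 0 0;0 0 0.5 0 0 0;0 0 0.5 0 0 0;0 0 0.5 0 0 0;0 0 0 0 0 0;0 0 0 0 0 0;0 0 0 0 0 0;0 0 0 0 0 0'
python3 go.py 467.1 143.9 79 100.2
```

```text
time_s: 11.23
eef_pos: [467.1, 143.9, 86.7]
ee_rot: [0.0, -0.089, 0.996, 0.0]
force: [0.0, 0.5, -2.6]
grip_width: 0.114
grip_force: 58.9
shift before turn [0.  0.  7.7] after turn [0.  0.  7.7] turn6 [ 0.  0. -0.] F [ 0.   0.5 -2.6] M [-0.02  0.02 -0.  ] t 11.2333 pos [467.1 143.9  86.7] grip 0.114 58.93958330154419
```

No contact 4.5 mm below the pin tips, so the pins must be inside the bores. Continuing down to the shoulders.

```bash
python3 -m inch '0 0 1 0 0 0;0 0 1 0 0 0;0 0 1 0 0 0;0 0 1 0 0 0;0 0 1 0 0 0;0 0 1 0 0 0;0 0 1 0 0 0;0 0 0.5 0 0 0;0 0 0 0 0 0;0 0 0 0 0 0'
python3 go.py 467.1 143.9 79 100.2
```

```text
time_s: 12.07
eef_pos: [467.1, 143.9, 79.2]
ee_rot: [0.0, -0.089, 0.996, -0.0]
force: [-0.2, 0.8, -3.4]
grip_width: 0.111
grip_force: 58.9
shift before turn [0.  0.  0.2] after turn [0.  0.  0.2] turn6 [-0.  0. -0.] F [-0.2  0.8 -3.4] M [-0.03 -0.   -0.01] t 12.0667 pos [467.1 143.9  79.2] grip 0.111 58.93945634365082
```

```bash
python3 -m inch '0 0 0.3 0 0 0;0 0 0.3 0 0 0;0 0 0.3 0 0 0;0 0 0.2 0 0 0;0 0 0 0 0 0;0 0 0 0 0 0;0 0 0 0 0 0;0 0 0 0 0 0;0 0 0 0 0 0;0 0 0 0 0 0'
python3 go.py 467.1 143.9 78 100.2
```

```text
time_s: 12.9
eef_pos: [467.1, 143.9, 78.2]
ee_rot: [0.0, -0.089, 0.996, -0.0]
force: [-2.4, -0.3, -0.6]
grip_width: 0.111
grip_force: 59.3
shift before turn [ 0.  -0.   0.2] after turn [ 0.  -0.   0.2] turn6 [-0.  0.  0.] F [-2.4 -0.3 -0.6] M [0.08 0.11 0.1 ] t 12.9 pos [467.1 143.9  78.2] grip 0.111 59.29056465625763
```

Weight is now carried by the shoulders at exactly the home height. Release and retreat upwards.

```bash
python3 -m inch '0 0 0 0 0 0;0 0 0 0 0 0;0 0 0 0 0 0;0 0 0 0 0 0;0 0 0 0 0 0;0 0 0 0 0 0;0 0 0 0 0 0;0 0 0 0 0 0;0 0 0 0 0 0;0 0 0 0 0 0' 0.35 40
python3 -m inch '0 0 -2 0 0 0;0 0 -3 0 0 0;0 0 -8 0 0 0;0 0 -12 0 0 0;0 0 -12 0 0 0;0 0 -12 0 0 0;0 5 -5 0 0 0;5 10 0 0 0 0;10 15 0 0 0 0;15 15 0 0 0 0'
python3 - <<'E'
from h import *
from go import go
go(467.1,143.9,78,100.2)
t=snap('top','t5')['image'][:,:,::-1];s=snap('side','s5')['image'][:,:,::-1]
r=lambda i,x,y:cv2.resize(i[y:y+120,x:x+80],(400,600),interpolation=cv2.INTER_CUBIC)
cv2.imwrite('pics/z5.png',np.hstack([r(t,180,150),r(s,200,130)]))
E
```

```text
time_s: 13.73
eef_pos: [467.1, 143.9, 78.1]
ee_rot: [-0.0, -0.089, 0.996, 0.0]
force: [-0.2, -0.4, -0.7]
grip_width: 0.351
grip_force: 0.0
time_s: 14.57
eef_pos: [428.9, 183.7, 131.6]
ee_rot: [-0.0, -0.089, 0.996, 0.0]
force: [0.2, 0.1, -0.2]
grip_width: 0.352
grip_force: 0.0
shift before turn [-30.6 -46.   53.6] after turn [-30.5 -46.   53.6] turn6 [ 0.   -0.   -0.01] F [ 0.2  0.1 -0.2] M [ 0.01 -0.04 -0.03] t 14.5667 pos [428.9 183.7 131.6] grip 0.352 0.0
```

View pics/z5.png

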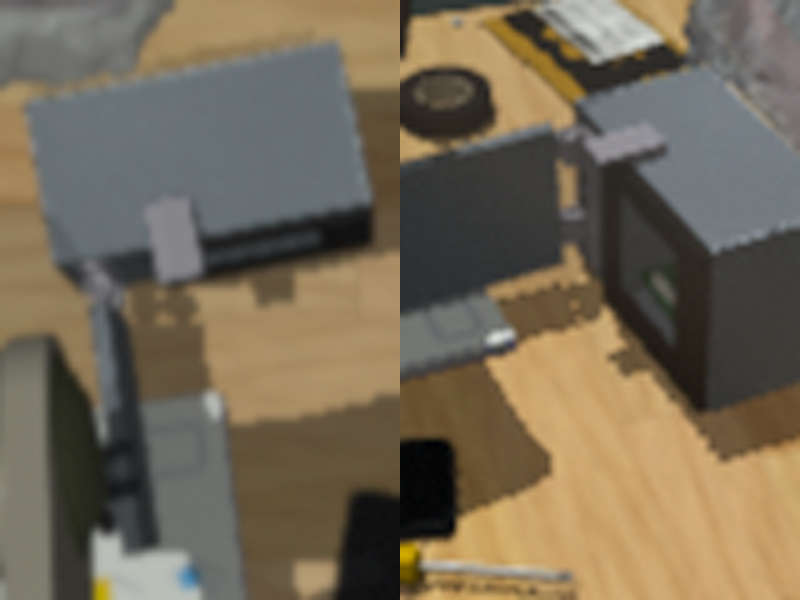

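The door hangs on both pins, standing open at about 90°, knob on the +y side (about (204,243) in the top view). Now closing the fingers and pushing from the outside near the free edge, above the knob.

```bash
python3 -m inch '0 0 0 0 0 0;0 0 0 0 0 0;0 0 8 0 0 0;0 0 14 0 0 0;0 0 14 0 0 0;0 0 10 0 0 0;0 0 4 0 0 0;0 -8 0 0 0 0;0 -8 0 0 0 0;0 -6 0 0 0 0' 0 30
python3 -m inch '0.4 -6 0 0 0 0;0.4 -6 0 0 0 0;0.4 -6 0 0 0 0;0.4 -6 0 0 0 0;-1.2 -6.6 0 0 0 0;-1.2 -6.6 0 0 0 0;-1.2 -6.6 0 0 0 0;-1.2 -6.6 0 0 0 0;-3 -6.4 0 0 0 0;-3 -6.4 0 0 0 0'
python3 go.py 467.1 143.9 82 100.2
```

```text
time_s: 15.5
eef_pos: [434.1, 160.2, 82.5]
ee_rot: [0.0, -0.089, 0.996, -0.0]
force: [0.2, 0.9, 1.0]
grip_width: 0.001
grip_force: 0.0
time_s: 16.33
eef_pos: [454.1, 100.0, 82.1]
ee_rot: [-0.0, -0.089, 0.996, 0.0]
force: [0.5, 0.6, -0.4]
grip_width: 0.003
grip_force: 0.1
shift before turn [-20.5  40.9   0.1] after turn [-20.5  40.9   0.1] turn6 [ 0. -0. -0.] F [ 0.5  0.6 -0.4] M [ 0.06 -0.01  0.02] t 16.3333 pos [454.1 100.   82.1] grip 0.003 0.0984040071682557
```

```bash
python3 -m inch '-1.7 -5.7 0 0 0 0;-1.7 -5.7 0 0 0 0;-1.7 -5.7 0 0 0 0;-4.8 -5.5 0 0 0 0;-4.8 -5.5 0 0 0 0;-4.8 -5.5 0 0 0 0;-4.8 -5.5 0 0 0 0;-5.1 -3.3 0 0 0 0;-5.1 -3.3 0 0 0 0;-5.1 -3.3 0 0 0 0'
python3 go.py 467.1 143.9 82 100.2
python3 - <<'E'
from h import *
t=snap('top','t6')['image'][:,:,::-1];s=snap('side','s6')['image'][:,:,::-1]
r=lambda i,x,y:cv2.resize(i[y:y+120,x:x+80],(400,600),interpolation=cv2.INTER_CUBIC)
cv2.imwrite('pics/z6.png',np.hstack([r(t,180,150),r(s,210,120)]))
E
```

```text
time_s: 17.17
eef_pos: [502.0, 59.3, 82.0]
ee_rot: [-0.0, -0.089, 0.996, 0.0]
force: [-0.1, 0.4, 0.2]
grip_width: -0.003
grip_force: 0.1
shift before turn [19.3 89.5  0. ] after turn [19.3 89.5  0. ] turn6 [ 0. -0.  0.] F [-0.1  0.4  0.2] M [ 0.07  0.04 -0.02] t 17.1667 pos [502.   59.3  82. ] grip -0.003 0.09795984839001903
```

View pics/z6.png

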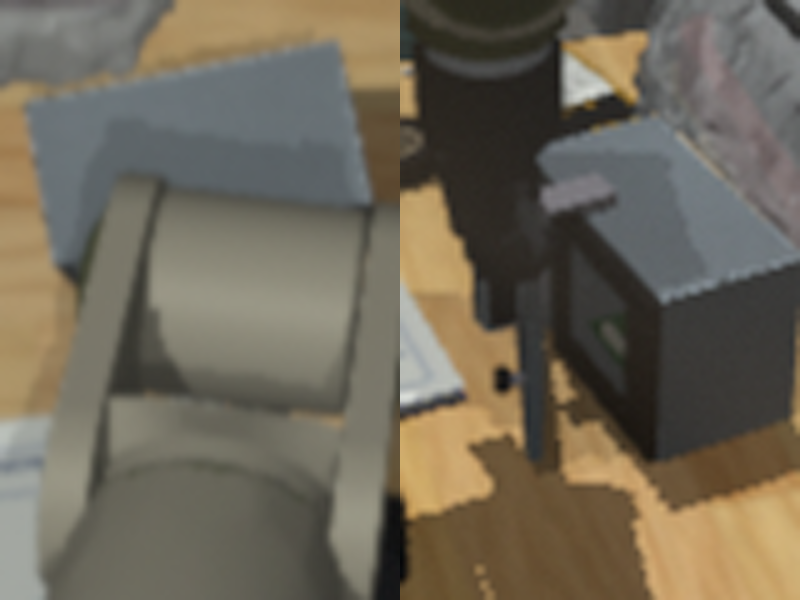

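The side view shows the door following the fingers, now about 25° open, with the knob clear below the fingers. Continuing.

```bash
python3 -m inch '-3.4 -2.3 0 0 0 0;-3.4 -2.3 0 0 0 0;-3.4 -2.3 0 0 0 0;-4.5 -1.7 0 0 0 0;-4.5 -1.7 0 0 0 0;-4.5 -1.7 0 0 0 0;-3.5 -0.6 0 0 0 0;-3 -0.6 0 0 0 0;-2.5 -0.6 0 0 0 0;-2 0 0 0 0 0'
python3 go.py 467.1 143.9 82 100.2
```

```text
time_s: 18.1
eef_pos: [538.2, 52.0, 82.1]
ee_rot: [-0.0, -0.089, 0.996, -0.0]
force: [0.9, -0.4, 0.2]
grip_width: 0.001
grip_force: 0.1
shift before turn [5.370e+01 1.031e+02 1.000e-01] after turn [5.370e+01 1.031e+02 1.000e-01] turn6 [-0. -0. -0.] F [ 0.9 -0.4  0.2] M [-0.02  0.01 -0.07] t 18.1 pos [538.2  52.   82.1] grip 0.001 0.10086801239594934
```

Now at 21 mm ahead of the pin line, with contact expected near 16. I'll feel in 1 mm steps.

```bash
python3 -m inch '-1 0 0 0 0 0;-1 0 0 0 0 0;-1 0 0 0 0 0;-1 0 0 0 0 0;-0.5 0 0 0 0 0;-0.5 0 0 0 0 0;0 0 0 0 0 0;0 0 0 0 0 0;0 0 0 0 0 0;0 0 0 0 0 0'
python3 -m inch '-0.5 0 0 0 0 0;-0.5 0 0 0 0 0;0 0 0 0 0 0;0 0 0 0 0 0;0 0 0 0 0 0;0 0 0 0 0 0;0 0 0 0 0 0;0 0 0 0 0 0;0 0 0 0 0 0;0 0 0 0 0 0'
python3 go.py 467.1 143.9 82 100.2
```

```text
time_s: 18.93
eef_pos: [542.9, 52.9, 82.1]
ee_rot: [-0.0, -0.089, 0.996, -0.0]
force: [-1.5, -0.2, 0.2]
grip_width: 0.002
grip_force: 0.1
time_s: 19.77
eef_pos: [543.9, 53.0, 82.1]
ee_rot: [0.0, -0.089, 0.996, -0.0]
force: [-0.4, -0.4, -0.1]
grip_width: 0.003
grip_force: 0.1
shift before turn [5.95e+01 1.03e+02 1.00e-01] after turn [5.95e+01 1.03e+02 1.00e-01] turn6 [-0.  0. -0.] F [-0.4 -0.4 -0.1] M [-0.05  0.    0.02] t 19.7667 pos [543.9  53.   82.1] grip 0.003 0.09165667771213748
```

```bash
python3 -m inch '-0.5 0 0 0 0 0;-0.5 0 0 0 0 0;-0.5 0 0 0 0 0;-0.5 0 0 0 0 0;0 0 0 0 0 0;0 0 0 0 0 0;0 0 0 0 0 0;0 0 0 0 0 0;0 0 0 0 0 0;0 0 0 0 0 0'
python3 go.py 467.1 143.9 82 100.2
```

```text
time_s: 20.6
eef_pos: [545.8, 53.4, 82.1]
ee_rot: [-0.0, -0.089, 0.996, 0.0]
force: [-0.4, -0.5, -1.0]
grip_width: -0.005
grip_force: 0.2
shift before turn [6.15e+01 1.03e+02 1.00e-01] after turn [6.15e+01 1.03e+02 1.00e-01] turn6 [ 0. -0. -0.] F [-0.4 -0.5 -1. ] M [-0.07  0.02 -0.04] t 20.6 pos [545.8  53.4  82.1] grip -0.005 0.16925661941058934
```

```bash
python3 -m inch '-0.5 0 0 0 0 0;-0.5 0 0 0 0 0;-0.5 0 0 0 0 0;-0.5 0 0 0 0 0;0 0 0 0 0 0;0 0 0 0 0 0;0 0 0 0 0 0;0 0 0 0 0 0;0 0 0 0 0 0;0 0 0 0 0 0'
python3 - <<'E'
from h import *
from go import go
go(467.1,143.9,82,100.2)
s=snap('side','s7')['image'][:,:,::-1]
cv2.imwrite('pics/z7.png',cv2.resize(s[130:220,200:320],(800,600),interpolation=cv2.INTER_CUBIC))
E
```

```text
time_s: 21.43
eef_pos: [547.7, 53.8, 82.0]
ee_rot: [-0.0, -0.089, 0.996, 0.0]
force: [-3.9, -1.2, -0.0]
grip_width: -0.001
grip_force: 2.3
shift before turn [ 63.3 103.    0. ] after turn [ 63.3 103.   -0. ] turn6 [ 0. -0. -0.] F [-3.9 -1.2 -0. ] M [-0.24  0.72  0.02] t 21.4333 pos [547.7  53.8  82. ] grip -0.001 2.2555317761725746
```

View pics/z7.png

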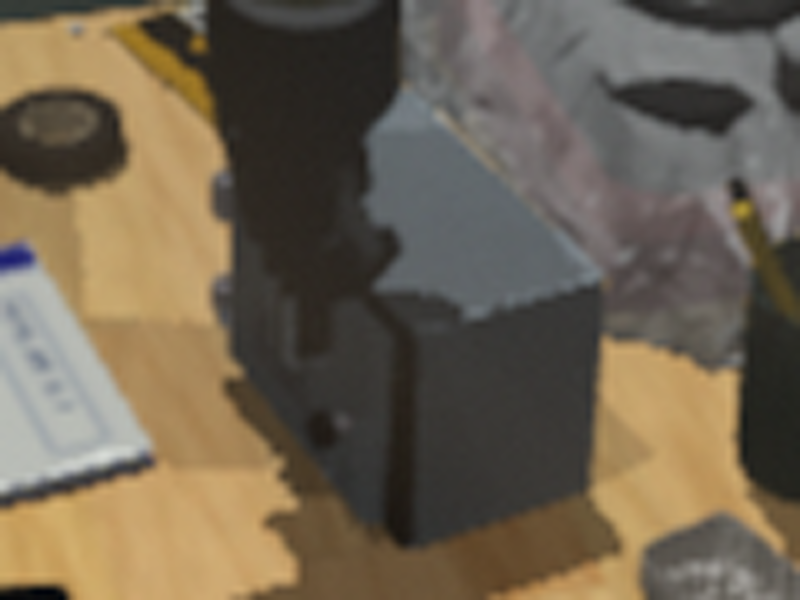

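The side view shows the door flush against the seal, with the knob at about (248,194). The push is about 4 N, so contact is made. Back away and check the result.

```bash
python3 -m inch '0.5 0 0 0 0 0;0.5 0 0 0 0 0;1 0 0 0 0 0;4 0 0 0 0 0;10 0 0 0 0 0;14 0 0 0 0 0;14 0 -4 0 0 0;14 0 -12 0 0 0;14 0 -20 0 0 0;14 0 -20 0 0 0'
python3 -m inch '25 0 -10 0 0 0;25 0 -10 0 0 0;20 30 0 0 0 0;0 35 0 0 0 0;0 35 0 0 0 0;0 35 0 0 0 0;0 35 0 0 0 0;0 35 0 0 0 0;0 20 0 0 0 0;0 0 0 0 0 0'
python3 - <<'E'
from h import *
t=snap('top','t8')['image'][:,:,::-1];s=snap('side','s8')['image'][:,:,::-1]
r=lambda i,x,y:cv2.resize(i[y:y+90,x:x+60],(400,600),interpolation=cv2.INTER_CUBIC)
r2=lambda i,x,y:cv2.resize(i[y:y+60,x:x+80],(400,300),interpolation=cv2.INTER_CUBIC)
cv2.imwrite('pics/z8.png',np.hstack([cv2.resize(t[145:220,185:260],(400,400),interpolation=cv2.INTER_CUBIC),cv2.resize(s[135:225,225:315],(400,400),interpolation=cv2.INTER_CUBIC)]))
print(ctrl.sense()['eef_pos'])
# predicted shut door: knob face & outside top free corner, box pose from fit
import io,contextlib
with contextlib.redirect_stdout(io.StringIO()): import fit
b=fit.r.x;yp=66
for a in (0,4,8):
    c,s_=np.cos(np.radians(a)),np.sin(np.radians(a))
    # door opened by a: door frame at yaw -a about pin
    P=[[-57+c*x-s_*-1*(y-75)*1,yp+(-s_)*x+c*(y-75),z] for x,y,z in([-5,-66,115],[-5,-66,15],[-21,-47,60])]
    q=fit.W(b,P);print(a,((proj('t8',q)-[185,145])*400/75).round().tolist(),((proj('s8',q)-[225,135])*400/90+[400,0]).round().tolist())
E
```

```text
time_s: 22.32
eef_pos: [462.6, 38.5, 138.7]
ee_rot: [0.0, -0.089, 0.996, 0.0]
force: [0.3, -0.6, 0.5]
grip_width: -0.001
grip_force: 0.0
time_s: 23.15
eef_pos: [353.8, 250.5, 158.4]
ee_rot: [0.001, -0.091, 0.996, 0.001]
force: [0.8, 0.6, 1.2]
grip_width: 0.001
grip_force: 0.0
[354.42568952 247.94910483 158.23112169]
0 [[359.0, 284.0], [360.0, 313.0], [328.0, 337.0]] [[528.0, 201.0], [526.0, 328.0], [490.0, 262.0]]
4 [[361.0, 303.0], [362.0, 331.0], [328.0, 354.0]] [[512.0, 205.0], [512.0, 332.0], [477.0, 264.0]]
8 [[362.0, 323.0], [362.0, 349.0], [326.0, 371.0]] [[497.0, 207.0], [497.0, 335.0], [463.0, 266.0]]
```

View pics/z8.png

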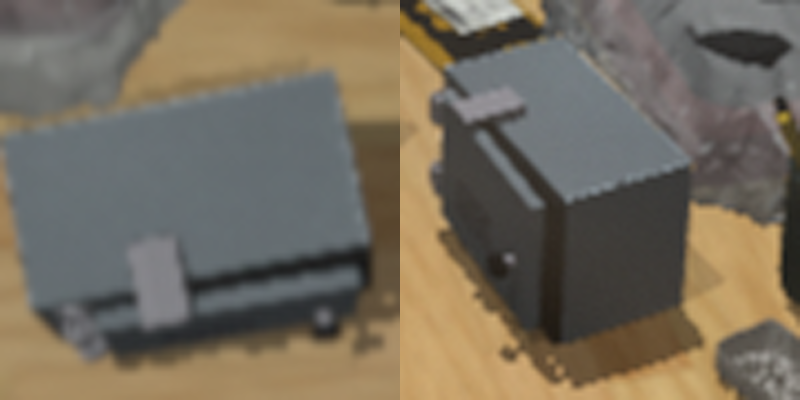

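The final views show the door shut under the lug. The knob at about (324,328) in the top crop and (498,264) in the side crop matches the 0° prediction, and the robot is clear.

```bash
python3 -c "
from rig import ctrl
print(ctrl.finish_job())"
```

```text
the job is handed in; nothing more can be done
None
```

The door is hung on both pins, swung shut against the seal with about 4 N, and released with the arm clear; I handed the job in at about 23 s of the 61 s allowed, and no verdict came back.

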